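Clamp a glued battery pack with the one-hand bar clamp

ROBOT

A 6-joint arm with a two-finger parallel gripper is mounted at the origin on the work surface. World frame = base frame: x ahead of the robot, y to its left, z up, the work surface at z = 0. Lengths are in m, angles in rad, forces in N, time in s.
With the tool pointing down it reaches from about 0.425 to 0.95 m from the base axis. Payload 3.5 kg.
Tool frame: the origin (TCP) lies on the centre line of the jaws, within the pads' length; the fingertips stand 8 mm ahead of it and the grasp point (between the pads) lies 11 mm behind it; z points along the fingers, y is the line along which they close (so a half turn about z gives the same grasp; the last joint's range is limited). The gripper opens to 85 mm and grips with 20 to 120 N. Pads are 22 mm wide; open, the fingers measure 114 mm over their backs; the gripper's body (76 mm by 85 mm) begins 54 mm behind the grasp point. The pads swing forward as they close: fully open they stand 13 mm farther back than shut.
Start: joints at [-1.412, 0.286, 1.577, -0, 1.279, -0.15], TCP at [0.205, -0.643, 0.239] pointing down, gripper open.
Joint ranges: [-2.77, 2.77], [-0.9, 2.22], [0.21, 2.48], [-1.53, 4.67], [0.24, 2.81], [-2.84, 2.84]. Speed limits (rad/s): [2.79, 2.79, 3.14, 3.14, 3.14, 3.14].

INTERFACE

Orientations are given as a 3x3 rotation matrix whose columns are the frame's x, y, z axes.
In Python, from station import r gives the robot as it stands. The module is installed in compiled form; this text tells all that it offers.
- The arm moves only by the shell command python3 -m inch 'ROWS' [OPENING] [FORCE]. ROWS is JSON, a list of rows, each an object with "offset": the shift along the tool's x, y, z in cm, a list of three; "turn": the turn about the tool's z in rad. In form: [{"offset": [x, y, z], "turn": turn}, ...]. A call has 1 to 8 rows; each row shifts and turns the commanded pose from where the row before left it, along the tool's axes as they then stand; what a row does not reach is not made up. A row lasts 1/8 s, in which the tool goes at most 62.5 mm and 10.7 degrees, less where a joint would pass 70% of its speed; a pose out of reach is approached as far as the arm can. A call with a gripper value outside its range is refused whole. OPENING is the gripper command: -1 is shut, 1 is fully open, values between are in proportion, set as the call begins (- or left out, the last holds). The fingers move at their own pace and stop on an object; FORCE is the grip in N (left out, the last holds). Time passes only in rows, so rows that do not move let the fingers close. It gives the time, the measured TCP pose, the force, the opening and the grip force at its end, in the units of the state.
- r.observe(): the state, without advancing time (a new reading comes with each control period).
- r.read_camera(name): name is "side" or "top" or "wrist"; returns the picture (384x512x3 uint8, blue, green, red); there is no depth.
- r.get_calibration(name): a dict with "mtx" (3x3 intrinsics, pixels), "rvec" (rotation vector, rad) and "tvec" (3), from world to camera coordinates, as OpenCV has them; the wrist camera has in their place "T_tool_cam" (4x4, takes a point from camera to tool coordinates, whose origin is the TCP and whose axes are the flange's). Camera axes: x right, y down, z forward; pixel columns grow to the right and rows downward; lengths in m; the calibration is good to about 2 mm. A picture is of the moment at which its call begins: read the wrist's pose just before it. get_calibration takes no time and is no camera call.
- r.sign_off(): hands the job in; it is judged then, once.
The state is a dict: "t": time; "qpos": joint angles; "qvel": joint speeds; "joint_efforts": joint torques, N m; "tcp_pos": TCP position; "tcp_rot": TCP orientation; "wrist_force": force on the tool from outside, world axes, zero at the start; "torque": the same for the moment, N m; "opening": opening from 0.0 (shut) to 1.0 (fully open); "gripper_force": force on a finger pad.
Only numpy, scipy, OpenCV 4.12 (cv2) and the standard library are available. Lean on these libraries where they do the work, as an engineer would, in place of code of your own. Each camera call takes 0.05 s, during which the arm holds its last target. There are 200 camera calls.

TASK

A freshly glued battery pack stands loose between the jaws of the bar clamp on the bench. First slide it along the bench, upright and square, until you feel it stop against the middle of the fixed jaw; then pump the trigger until the moving jaw's spring pad reaches the pack and its plunger is pressed in about half-way, and finish still holding the trigger pulled so that the pad stays pressed like that. Never press the plunger (nearly) all the way in, which would crush the case; move the moving jaw only with the trigger, not by hand, and leave the other things alone.

Things in the scene. Friction and masses are not known exactly. Their poses are not given: they have to be found in the camera images.
- pack_mid (a point): centre (30 mm above the bench) of the loose battery pack to be clamped: grey case 50 x 70 (its x, y), 46 high, with a black rail 34 wide (x), 14 high on top, 60 high in all; 0.33 to 0.55 kg. It stands between the clamp's jaws, its 70 mm length along the bar to within 0.22 rad, its 50 mm width free for fingers
- jaw_face (a point): middle of the fixed jaw's face (plane y = 0, 60 wide, jaw 74 high) of the bar clamp fixed to the bench, 31 above the bench. Its axes are the clamp's: +y along the bar to the moving jaw; -x to the side where handle and trigger stick out; z up. The bar (8 thick, 53 high) runs at x = -75, so a pack centred at x = 0 leaves 46 beside it
- housing_top (a point): top of the clamp's black housing, 83 above the bench, over the bar's axis; the housing is 44 wide (x) and reaches 45 to either side along the bar. The bar's tail comes out of it to -y, up to 195 behind this point, as the clamp closes
- pad_face (a point): centre of the face of the round rubber pad (36 across) on the moving jaw, 36 above the bench, facing the fixed jaw squarely, in line with jaw_face. It sits on a spring plunger (joint pad): the moving jaw's face is 32 behind the pad's face when the plunger is out; the jaw is 26 thick, 72 high
- trigger_front (a point): point on the front face (clamp +y side) of the trigger, 47 above the bench, 68 to -x of the bar's axis. The trigger is a grey blade beside the housing, 10 thick (y), z 34 to 60, its tip 30 beyond this point to -x. It slides straight to clamp -y, towards the handle. Free to reach from above
- handle_back (a point): point on the back face (clamp -y side) of the clamp's fixed handle, opposite trigger_front: 50 from it with the trigger at rest, 30 with it fully pulled. The black handle is parallel to the trigger, 14 thick, z 34 to 60
- trigger (a joint): pull of the trigger, m: 0 at rest, 0.020 at its end stop; a spring returns it. Takes 3 to 5.5 N, plus 4 N while drawing the bar, plus the pad's spring force. Its pawl catches teeth 6 mm apart on the bar: the first 0 to 6 mm of a pull may be lost, then the jaw moves as far as the trigger; a full pull gains about 18 mm, at times 12
- pad (a joint): how far the pad's spring plunger is pressed in, m: 0 when the pad touches nothing, 0.018 fully in. The spring gives 0.9 N per mm, so half-way (0.009) is about 8 N
- bar (a joint): travel of the moving jaw, m, growing as it closes; 0 to 0.135. With the trigger let go it stays, held by a 4 N friction brake; a pad pressed harder than that pushes it back, so the trigger must be kept pulled
- glue: a white glue bottle, 85 high, loose on the bench; a bystander, to be left alone. Origin at its underside
- screwdriver: a screwdriver, 190 long, loose on the bench; a bystander, to be left alone. Origin at its underside
- wrench_a: a spanner, 200 long, loose on the bench; a bystander, to be left alone. Origin at its underside
- wrench_b: a spanner, 160 long, loose on the bench; a bystander, to be left alone. Origin at its underside
- hammer: a hammer, 280 long, loose on the bench; a bystander, to be left alone. Origin at its underside
- tape: an empty tape core, ring of 90 across, 25 high, loose on the bench; a bystander, to be left alone. Origin at its underside
- oil: an oil can, 56 across, 120 high, loose on the bench; a bystander, to be left alone. Origin at its underside
Things that resemble listed ones, but are neither listed nor needed, are in the scene too. What is shaped like the part that bears pack_mid but turquoise or yellow is not meant.

How it is judged:
On the way, in this order (a step that is already met when the one before it is completed fails the run):
1. the pack is slid home: upright and square against the middle of the fixed jaw, the pad not yet on it (y of pack_mid in the frame of jaw_face between 0.031 and 0.039 m and x of pack_mid in the frame of jaw_face between -0.018 and 0.018 m and angle between the y axis of pack_mid and the y axis of jaw_face, either way round below 0.1 rad and angle between pack_mid's own z axis and vertical below 0.08 rad and contact force between pad and pack below 0.2 N), for 0.2 s.
2. pumping brings the pad onto the pack (y of pack_mid in the frame of jaw_face between 0.031 and 0.039 m and x of pack_mid in the frame of jaw_face between -0.018 and 0.018 m and angle between the y axis of pack_mid and the y axis of jaw_face, either way round below 0.1 rad and angle between pack_mid's own z axis and vertical below 0.08 rad and contact force between pad and pack above 0.5 N and value of joint pad above 0.001 m), for 0.1 s.
At the end, for the whole second after the job is handed in: The program ends holding: the fingers push on the trigger (over 4 N), the pad's plunger is pressed in 5.5 to 13.5 mm on the pack (over 3.5 N), and the pack stands upright and square (0.1 rad) against the fixed jaw (within 4 mm), within 18 mm of its middle, untouched by the fingers and at rest (y of pack_mid in the frame of jaw_face between 0.031 and 0.039 m and x of pack_mid in the frame of jaw_face between -0.018 and 0.018 m and angle between the y axis of pack_mid and the y axis of jaw_face, either way round below 0.1 rad and angle between pack_mid's own z axis and vertical below 0.08 rad and value of joint pad between 0.0055 and 0.0135 m and contact force between pad and pack above 3.5 N and contact force between the fingers and trigger above 4 N and contact force between the fingers and pack below 0.3 N and linear speed of pack below 0.01 m/s); the arm keeps its last pose, push and grip.
It fails at once if the plunger is pressed in more than 16.5 mm: the pack is crushed (value of joint pad above 0.0165 m).
It fails at once if the bar, moving jaw or pad is pushed by hand (contact force between any of the fingers, the arm and bar above 3 N).
It fails at once if the pack is lifted or tipped (height (world z) of pack_mid above 0.05 m or angle between pack_mid's own z axis and vertical above 0.4 rad).
It fails at once if a bystander is moved more than 20 mm (distance of any of glue, screwdriver, wrench_a, wrench_b, hammer, tape, oil from where it was at the start of the episode above 0.02 m).
It also fails if it takes over 72 s, if anything falls off the work surface, if the arm or the gripper's body presses on something with over 40 N, if the wrist force passes 120 N, or if a joint passes its speed limit or range.

## Working session

There is one attempt and no reset: what is moved stays moved. The work goes in short steps, Python scripts to look and compute and a shell command to move; the robot and the scene stay as the last step left them, time stands still between calls to the robot, and variables do not carry over. Pictures are saved under pics/ and viewed, at most 10 in all, crops included, and the job is handed in when it is done.

```bash
mkdir -p pics; python3 - <<'E'
from station import r
import cv2,numpy as np
s=r.observe();print(s['t'],s['tcp_pos'],np.round(s['tcp_rot'],3).tolist(),s['opening'])
for n in('top','side'):
    cv2.imwrite(f'pics/{n}0.png',r.read_camera(n))
    print(n,{k:np.round(v,3).tolist() for k,v in r.get_calibration(n).items()})
print(r.get_calibration('wrist'))
E
```

```text
0.0 [ 0.20504773 -0.64240544  0.23791457] [[0.953, 0.304, -0.0], [0.304, -0.953, 0.002], [0.0, -0.002, -1.0]] 1.000007719383291
top {'mtx': [[474.908, 0.0, 259.034], [0.0, 474.908, 180.209], [0.0, 0.0, 1.0]], 'rvec': [2.18, -2.194, 0.103], 'tvec': [-0.003, 0.603, 1.229]}
side {'mtx': [[477.324, 0.0, 260.227], [0.0, 477.324, 192.859], [0.0, 0.0, 1.0]], 'rvec': [0.276, -2.844, 1.098], 'tvec': [0.577, 0.155, 1.234]}
{'mtx': array([[346.12543236,   0.        , 254.53067678],
       [  0.        , 346.12543236, 188.06809385],
       [  0.        ,   0.        ,   1.        ]]), 'T_tool_cam': array([[ 3.09000017e-04, -9.49509733e-01, -3.13737423e-01,
         8.08855899e-02],
       [ 9.99999804e-01,  1.22496185e-04,  6.14171668e-04,
         6.52991026e-05],
       [-5.44730340e-04, -3.13737552e-01,  9.49509585e-01,
        -1.34251657e-01],
       [ 0.00000000e+00,  0.00000000e+00,  0.00000000e+00,
         1.00000000e+00]])}
```

View pics/top0.png

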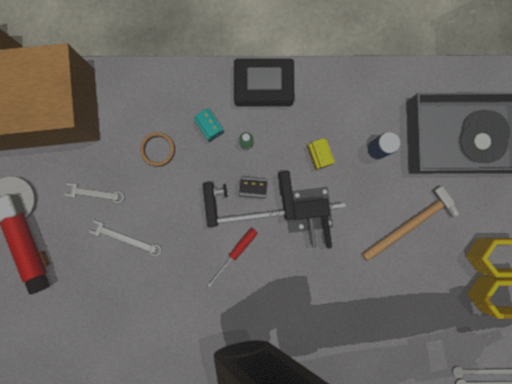

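View pics/side0.png

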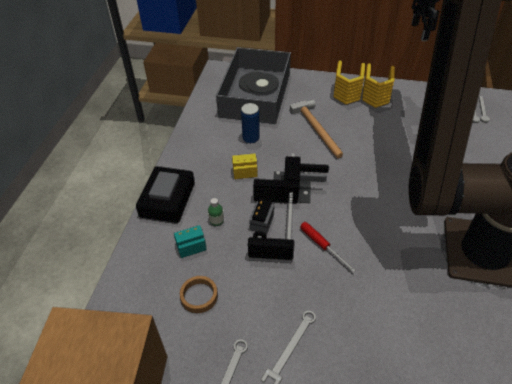

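```bash
python3 - <<'E'
import cv2,numpy as np
a=cv2.imread('pics/top0.png')[165:255,195:350];b=cv2.imread('pics/side0.png')[145:270,235:340]
a=cv2.resize(a,None,fx=5,fy=5,interpolation=2);cv2.imwrite('pics/ct.png',cv2.convertScaleAbs(a,alpha=1.8))
b=cv2.resize(b,None,fx=4.8,fy=4.8,interpolation=2);cv2.imwrite('pics/cs.png',cv2.convertScaleAbs(b,alpha=1.8))
E
```

```text
(no output)
```

View pics/ct.png

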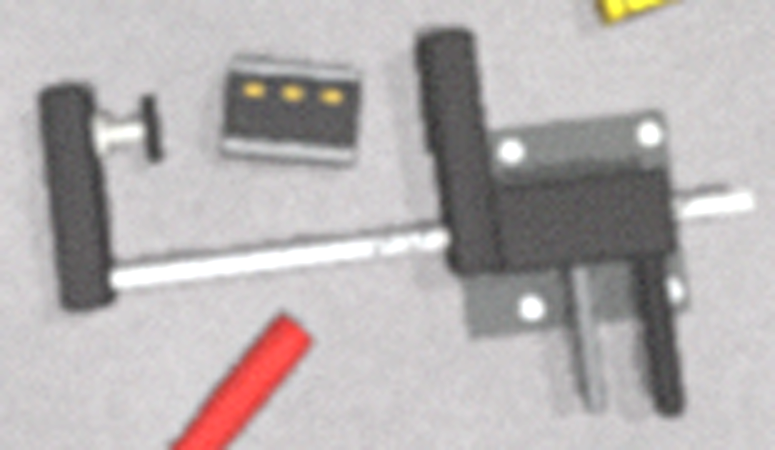

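View pics/cs.png

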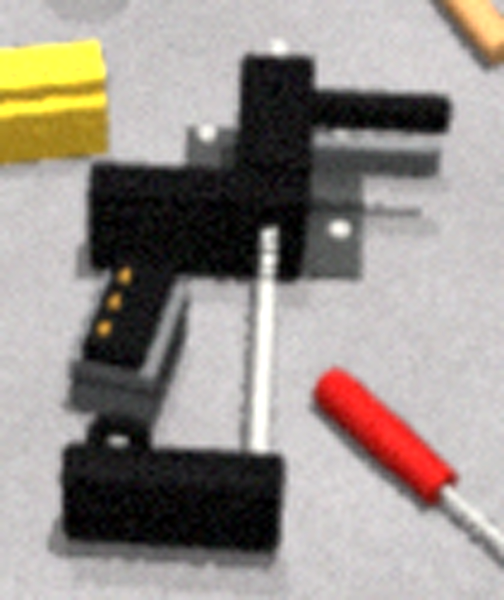

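```bash
cat > h.py <<'E'
import cv2,numpy as np
from station import r
def cam(n):
    c=r.get_calibration(n);K=c['mtx']
    if n!='wrist':
        R=cv2.Rodrigues(np.array(c['rvec']))[0];t=np.array(c['tvec']).ravel()
    else:
        s=r.observe();T=np.eye(4);T[:3,:3]=s['tcp_rot'];T[:3,3]=s['tcp_pos']
        M=np.linalg.inv(T@c['T_tool_cam']);R,t=M[:3,:3],M[:3,3]
    return K@np.c_[R,t]
def plane(P,uv,z):
    A=np.c_[P[:,0],P[:,1],P[:,2]*z+P[:,3]]
    q=np.linalg.solve(A,[*uv,1]);return np.r_[q[:2]/q[2],z]
def tri(P,a,Q,b):
    X=cv2.triangulatePoints(P,Q,np.float64(a).reshape(2,1),np.float64(b).reshape(2,1)).ravel();return X[:3]/X[3]
def proj(P,X):
    q=P@np.r_[X,1];return q[:2]/q[2]
E
python3 - <<'E'
from h import *
np.set_printoptions(precision=4,suppress=True)
P,Q=cam('top'),cam('side')
ct=lambda u,v:(195+(u+.5)/5-.5,165+(v+.5)/5-.5)
cs=lambda u,v:(235+(u+.5)/4.8-.5,145+(v+.5)/4.8-.5)
for a,b in [((254,90),(104,328)),((293,93),(115,301)),((332,97),(125,274))]:
    print('dot',tri(P,ct(*a),Q,cs(*b)),plane(P,ct(*a),.06),plane(Q,cs(*b),.06))
print('rail',[plane(P,ct(*p),.06) for p in[(229,72),(224,140),(357,83),(353,150)]])
print('jaw face edge',[plane(P,ct(*p),.074) for p in[(417,38),(452,268)]])
print('housing',[plane(P,ct(*p),.083) for p in[(492,185),(668,172),(672,250),(500,268)]])
print('trig front tip/handle back tip',plane(P,ct(588,408),.06),plane(P,ct(683,408),.06))
print('trig side tip',plane(Q,cs(438,150),.06), 'tri',tri(P,ct(596,408),Q,cs(438,152)))
print('handle tri',tri(P,ct(670,412),Q,cs(449,98)))
print('pad top',plane(P,ct(157,128),.036))
print('movjaw',[plane(P,ct(*p),.072) for p in[(90,88),(110,300)]])
E
```

```text
dot [0.5936 0.028  0.06  ] [0.5941 0.0281 0.06  ] [0.5931 0.0279 0.06  ]
dot [0.5917 0.008  0.0603] [0.5925 0.0081 0.06  ] [0.591  0.0078 0.06  ]
dot [ 0.5898 -0.0119  0.061 ] [ 0.5903 -0.0119  0.06  ] [ 0.5895 -0.0127  0.06  ]
rail [array([0.6034, 0.0408, 0.06  ]), array([0.5686, 0.0435, 0.06  ]), array([ 0.5974, -0.0247,  0.06  ]), array([ 0.563 , -0.0224,  0.06  ])]
jaw face edge [array([ 0.619, -0.055,  0.074]), array([ 0.5025, -0.0714,  0.074 ])]
housing [array([ 0.5439, -0.0914,  0.083 ]), array([ 0.5498, -0.1799,  0.083 ]), array([ 0.5108, -0.1812,  0.083 ]), array([ 0.5024, -0.0948,  0.083 ])]
trig front tip/handle back tip [ 0.4312 -0.1407  0.06  ] [ 0.4308 -0.189   0.06  ]
trig side tip [ 0.4282 -0.1418  0.06  ] tri [ 0.4295 -0.1456  0.0543]
handle tri [ 0.4277 -0.1818  0.0643]
pad top [0.5764 0.0791 0.036 ]
movjaw [array([0.5947, 0.111 , 0.072 ]), array([0.4877, 0.1008, 0.072 ])]
```

```bash
python3 -m inch '[{"offset":[0,0,0],"turn":-0.167},{"offset":[0,0,0],"turn":-0.167},{"offset":[0,0,0],"turn":-0.167},{"offset":[0,0,0],"turn":-0.167},{"offset":[0,0,0],"turn":-0.167},{"offset":[0,0,0],"turn":-0.167},{"offset":[0,0,0],"turn":-0.168}]' 1
python3 -m inch '[{"offset":[5.3,2.4,0],"turn":0},{"offset":[5.3,2.4,0],"turn":0},{"offset":[5.3,2.4,0],"turn":0},{"offset":[5.3,2.4,0],"turn":0},{"offset":[5.3,2.4,0],"turn":0},{"offset":[5.3,2.4,0],"turn":0},{"offset":[5.3,2.4,0],"turn":0},{"offset":[5.3,2.4,0],"turn":0}]'
python3 -m inch '[{"offset":[5.3,2.4,0],"turn":0},{"offset":[5.3,2.4,0],"turn":0},{"offset":[5.3,2.4,0],"turn":0},{"offset":[5.3,2.4,0],"turn":0},{"offset":[5.3,2.4,0],"turn":0},{"offset":[0,0,0],"turn":0},{"offset":[0,0,0],"turn":0}]'
python3 - <<'E'
from h import *
s=r.observe();P=cam('wrist');np.save('P1.npy',P)
im=r.read_camera('wrist');cv2.imwrite('pics/w1.png',cv2.convertScaleAbs(cv2.resize(im,(800,600),interpolation=2),alpha=1.5))
print(s['t'],s['tcp_pos'],s['tcp_rot'],s['wrist_force'])
E
```

```text
t: 0.98
tcp_pos: [0.2051, -0.6427, 0.2385]
tcp_rot: [[0.086, 0.996, -0.0], [0.996, -0.086, 0.001], [0.001, -0.0, -1.0]]
wrist_force: [-0.3, 0.1, 0.4]
opening: 1.001
gripper_force: 0.0
t: 1.98
tcp_pos: [0.4357, -0.2366, 0.239]
tcp_rot: [[0.092, 0.996, -0.0], [0.996, -0.092, 0.0], [0.0, -0.0, -1.0]]
wrist_force: [0.5, -0.2, -0.6]
opening: 0.997
gripper_force: 0.0
t: 2.85
tcp_pos: [0.5787, 0.0145, 0.2386]
tcp_rot: [[0.091, 0.996, -0.001], [0.996, -0.091, -0.0], [-0.0, -0.001, -1.0]]
wrist_force: [0.6, -1.0, -0.5]
opening: 1.0
gripper_force: 0.0
2.85 [0.57871736 0.01449158 0.23864618] [[ 9.10620506e-02  9.95844147e-01 -1.46226208e-03]
 [ 9.95845146e-01 -9.10625143e-02 -2.53612689e-04]
 [-3.85715974e-04 -1.43309211e-03 -9.99998899e-01]] [ 0.58449704 -1.04863873 -0.49582014]
```

View pics/w1.png

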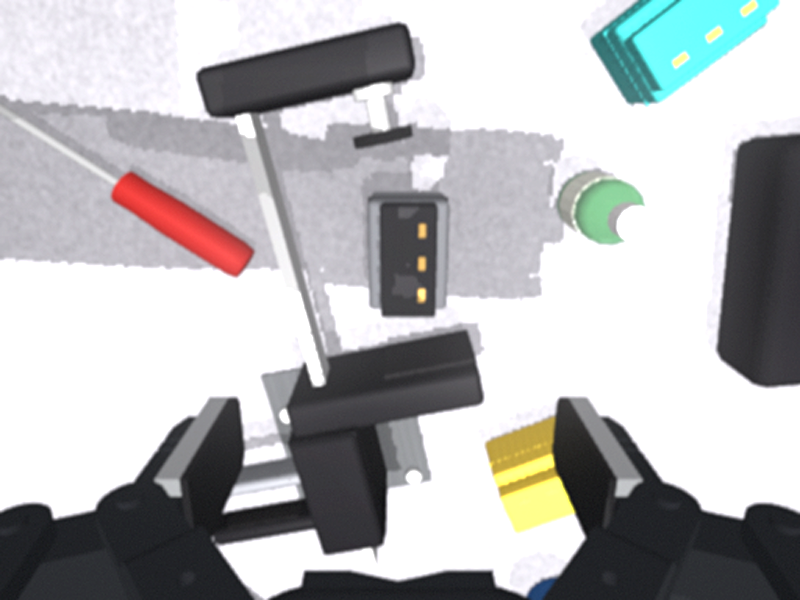

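```bash
python3 - <<'E'
from h import *
np.set_printoptions(precision=4,suppress=True)
P=np.load('P1.npy');T,Q=cam('top'),cam('side')
w=lambda u,v:((u+.5)*.64-.5,(v+.5)*.64-.5)
ct=lambda u,v:(195+(u+.5)/5-.5,165+(v+.5)/5-.5)
for n,z,ps in [('rail',.06,[(381,205),(437,203),(434,316),(382,316)]),('pad ends',.036,[(356,146),(412,134)]),
 ('face top',.074,[(385,377),(477,362)]),('face bot R',.0,[(468,332)]),('face bot L',0,[(330,356)]),
 ('housing',.083,[(303,435),(375,425),(384,540),(323,550)]),('movjaw facetop',.072,[(208,114),(412,74)]),
 ('trig front',.06,[(232,470),(295,460)]),('handle back',.06,[(216,542),(310,530)])]:
    print(n,*[plane(P,w(*p),z) for p in ps])
for a,b in[((422,231),(254,90)),((422,264),(293,93)),((422,296),(332,97)),((477,362),(417,38))]: print('tri',tri(P,w(*a),T,ct(*b)))
E
```

```text
rail [0.5719 0.0465 0.06  ] [0.6042 0.0447 0.06  ] [ 0.5977 -0.0246  0.06  ] [ 0.5657 -0.0217  0.06  ]
pad ends [0.5594 0.0794 0.036 ] [0.5935 0.0833 0.036 ]
face top [ 0.5644 -0.0564  0.074 ] [ 0.6211 -0.0514  0.074 ]
face bot R [ 0.6241 -0.0625  0.    ]
face bot L [ 0.5194 -0.0726  0.    ]
housing [ 0.5107 -0.0869  0.083 ] [ 0.5558 -0.0839  0.083 ] [ 0.5526 -0.1716  0.083 ] [ 0.5111 -0.1762  0.083 ]
movjaw facetop [0.4864 0.1044 0.072 ] [0.5952 0.1141 0.072 ]
trig front [ 0.4523 -0.1243  0.06  ] [ 0.4964 -0.1202  0.06  ]
handle back [ 0.4294 -0.1836  0.06  ] [ 0.4983 -0.1792  0.06  ]
tri [0.5945 0.0281 0.0552]
tri [0.5928 0.0081 0.056 ]
tri [ 0.5908 -0.012   0.0567]
tri [ 0.6206 -0.0554  0.066 ]
```

```bash
python3 -m inch '[{"offset":[-0.4,0.57,2],"turn":0},{"offset":[0,0,5],"turn":0},{"offset":[0,0,5],"turn":0},{"offset":[0,0,4],"turn":0},{"offset":[0,0,3],"turn":0},{"offset":[0,0,2.2],"turn":0},{"offset":[0,0,0],"turn":0}]' 1
python3 -m inch '[{"offset":[0,0,0],"turn":0},{"offset":[0,0,0],"turn":0},{"offset":[0,0,0],"turn":0},{"offset":[0,0,0],"turn":0},{"offset":[0,0,0],"turn":0},{"offset":[0,0,0],"turn":0}]' -1 20
```

```text
t: 3.78
tcp_pos: [0.5817, 0.0089, 0.0239]
tcp_rot: [[0.094, 0.996, -0.006], [0.996, -0.094, 0.001], [0.0, -0.007, -1.0]]
wrist_force: [0.5, 0.3, 0.5]
opening: 1.002
gripper_force: 0.0
t: 4.53
tcp_pos: [0.585, 0.0095, 0.0288]
tcp_rot: [[0.092, 0.996, 0.001], [0.996, -0.092, -0.001], [-0.001, 0.001, -1.0]]
wrist_force: [-3.1, -2.1, 6.5]
opening: 0.581
gripper_force: 24.5
```

```bash
python3 -m inch '[{"offset":[0,0,0],"turn":-0.09},{"offset":[-0.3,0,0],"turn":-0.095},{"offset":[-0.5,0,0],"turn":0},{"offset":[-0.5,0,0],"turn":0},{"offset":[-0.5,0,0],"turn":0},{"offset":[-0.5,0,0],"turn":0},{"offset":[-0.3,0,0],"turn":0},{"offset":[0,0,0],"turn":0}]'
python3 - <<'E'
from h import *
im=r.read_camera('wrist');P=cam('wrist');np.save('P2.npy',P);cv2.imwrite('pics/w2.png',cv2.convertScaleAbs(cv2.resize(im,(800,600),interpolation=2),alpha=1.5))
E
```

```text
t: 5.52
tcp_pos: [0.5878, -0.0145, 0.0288]
tcp_rot: [[-0.092, 0.996, 0.003], [0.996, 0.092, 0.003], [0.002, 0.003, -1.0]]
wrist_force: [0.1, 5.4, 4.8]
opening: 0.581
gripper_force: 24.4
```

View pics/w2.png

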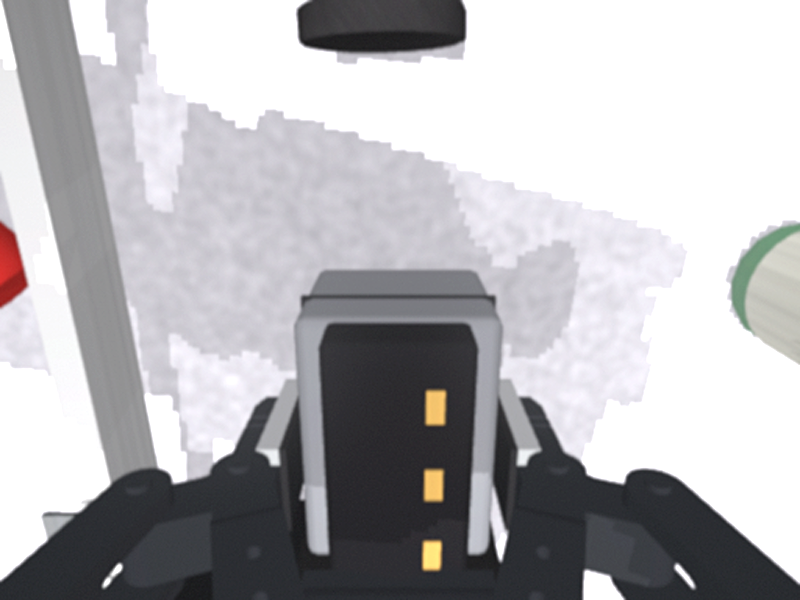

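```bash
python3 -m inch '[{"offset":[-0.4,0,0],"turn":0},{"offset":[-0.2,0,0],"turn":0},{"offset":[0,0,0],"turn":0}]'
python3 -m inch '[{"offset":[-0.2,0,0],"turn":0},{"offset":[0,0,0],"turn":0}]'
python3 -m inch '[{"offset":[-0.2,0,0],"turn":0},{"offset":[0,0,0],"turn":0}]'
```

```text
t: 5.95
tcp_pos: [0.5884, -0.0203, 0.0288]
tcp_rot: [[-0.091, 0.996, 0.003], [0.996, 0.091, 0.003], [0.003, 0.003, -1.0]]
wrist_force: [-0.2, 5.3, 4.6]
opening: 0.582
gripper_force: 24.4
t: 6.2
tcp_pos: [0.5885, -0.0222, 0.0288]
tcp_rot: [[-0.092, 0.996, 0.003], [0.996, 0.092, 0.003], [0.003, 0.003, -1.0]]
wrist_force: [-0.3, 5.5, 5.0]
opening: 0.585
gripper_force: 24.4
t: 6.45
tcp_pos: [0.5887, -0.0237, 0.0288]
tcp_rot: [[-0.092, 0.996, 0.003], [0.996, 0.092, 0.004], [0.004, 0.003, -1.0]]
wrist_force: [-0.8, 7.3, 5.4]
opening: 0.58
gripper_force: 24.5
```

```bash
python3 -m inch '[{"offset":[-0.2,0,0],"turn":0},{"offset":[0,0,0],"turn":0}]'
python3 -m inch '[{"offset":[-0.2,0,0],"turn":0},{"offset":[0,0,0],"turn":0}]'
```

```text
t: 6.7
tcp_pos: [0.5886, -0.0238, 0.0289]
tcp_rot: [[-0.092, 0.996, 0.002], [0.996, 0.092, 0.007], [0.007, 0.003, -1.0]]
wrist_force: [-0.9, 14.6, 7.6]
opening: 0.58
gripper_force: 24.6
t: 6.95
tcp_pos: [0.5886, -0.0239, 0.0289]
tcp_rot: [[-0.092, 0.996, 0.002], [0.996, 0.092, 0.01], [0.01, 0.002, -1.0]]
wrist_force: [-1.0, 19.5, 7.9]
opening: 0.586
gripper_force: 24.8
```

```bash
python3 -m inch '[{"offset":[0.3,0,0],"turn":0},{"offset":[0,0,0],"turn":0}]'
python3 -m inch '[{"offset":[0,0,0],"turn":0},{"offset":[0,0,0],"turn":0},{"offset":[0,0,0],"turn":0},{"offset":[0,0,0],"turn":0}]' 1
python3 -m inch '[{"offset":[0,0,-2],"turn":0},{"offset":[0,0,-4],"turn":0},{"offset":[0,0,-4],"turn":0},{"offset":[0,0,-4],"turn":0},{"offset":[2,0,-4],"turn":0},{"offset":[2,0,0],"turn":0},{"offset":[0,0,0],"turn":0},{"offset":[0,0,0],"turn":0}]'
python3 - <<'E'
from h import *
P=cam('wrist');np.save('P3.npy',P);im=r.read_camera('wrist');cv2.imwrite('pics/w3.png',cv2.convertScaleAbs(cv2.resize(im,(800,600),interpolation=2),alpha=1.5))
E
```

```text
t: 7.2
tcp_pos: [0.5886, -0.0238, 0.0288]
tcp_rot: [[-0.092, 0.996, 0.002], [0.996, 0.092, 0.005], [0.004, 0.003, -1.0]]
wrist_force: [-0.3, 10.0, 5.7]
opening: 0.581
gripper_force: 24.5
t: 7.7
tcp_pos: [0.5875, -0.0273, 0.0271]
tcp_rot: [[-0.092, 0.996, -0.0], [0.996, 0.092, -0.0], [0.0, -0.0, -1.0]]
wrist_force: [0.0, -0.5, 0.5]
opening: 1.001
gripper_force: 0.0
t: 8.7
tcp_pos: [0.5829, 0.0128, 0.2057]
tcp_rot: [[-0.093, 0.996, -0.003], [0.996, 0.093, 0.0], [0.0, -0.003, -1.0]]
wrist_force: [0.6, -0.2, -1.2]
opening: 1.001
gripper_force: 0.0
```

View pics/w3.png

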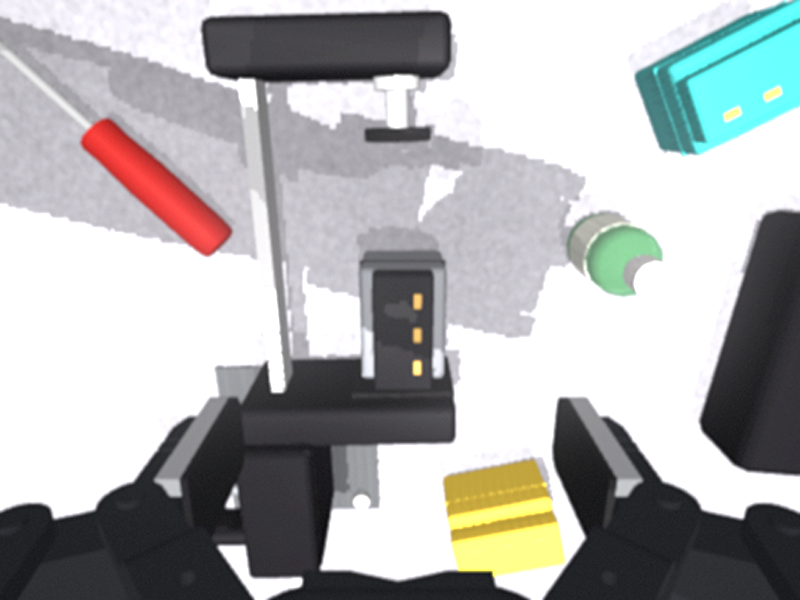

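```bash
python3 -m inch '[{"offset":[-2.88,-3.54,0],"turn":0},{"offset":[-2.88,-3.54,0],"turn":0},{"offset":[-2.88,-3.54,0],"turn":0},{"offset":[-2.88,-3.54,0],"turn":0},{"offset":[0,0,0],"turn":0},{"offset":[0,0,0],"turn":0}]' -1
python3 -m inch '[{"offset":[0,0,4],"turn":0},{"offset":[0,0,4],"turn":0},{"offset":[0,0,4],"turn":0},{"offset":[0,0,3],"turn":0},{"offset":[0,0,1.4],"turn":0},{"offset":[0,0,0],"turn":0}]'
python3 - <<'E'
from h import *
s=r.observe();print(s['tcp_pos'],s['qpos'],s['wrist_force'])
a=r.read_camera('top')[165:255,195:350];b=r.read_camera('side')[145:270,235:340]
a=cv2.resize(a,None,fx=4,fy=4,interpolation=2);b=cv2.resize(b,None,fx=1.7,fy=1.7,interpolation=2)
a=a[:, :600]; b=cv2.resize(b,(168,200)); c=np.zeros((360,800,3),np.uint8);c[:,:600]=a;c[:200,610:778]=b
cv2.imwrite('pics/c4.png',cv2.convertScaleAbs(c,alpha=1.8))
E
```

```text
t: 9.5
tcp_pos: [0.4535, -0.1152, 0.2068]
tcp_rot: [[-0.092, 0.996, -0.001], [0.996, 0.092, 0.001], [0.001, -0.001, -1.0]]
wrist_force: [0.6, -0.2, -0.7]
opening: -0.001
gripper_force: 0.0
t: 10.25
tcp_pos: [0.4535, -0.1144, 0.0426]
tcp_rot: [[-0.094, 0.996, -0.002], [0.996, 0.094, 0.001], [0.001, -0.002, -1.0]]
wrist_force: [0.4, 0.2, 0.4]
opening: 0.003
gripper_force: 0.0
[ 0.45351885 -0.11439153  0.0425503 ] [-4.64557026e-01  1.00444241e-01  2.20055539e+00  1.12593931e-04
  8.42709253e-01 -5.58531361e-01] [0.42206637 0.23511392 0.40527923]
```

View pics/c4.png

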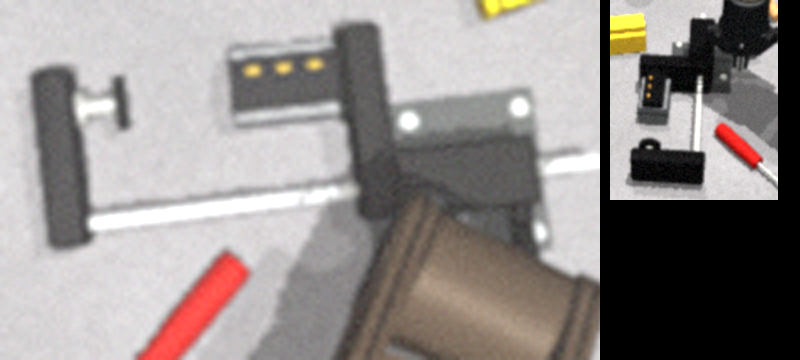

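```bash
cat > jaw.py <<'E'
from h import *
from scipy.optimize import minimize_scalar
import sys,os
# travel of the moving jaw (mm) along clamp -y, by warping the reference patch of jaw+pad
im=cv2.cvtColor(r.read_camera('top'),cv2.COLOR_BGR2GRAY)
if not os.path.exists('ref.npy'): np.save('ref.npy',im)
ref=np.load('ref.npy');P=cam('top');ey=np.array([-.092,.996,0])
p0=np.array([.55,.106,.06]);a=proj(P,p0);
tpl=ref[178:230,200:228]
best=[]
u0=np.array([200,178.])
yy,xx=np.mgrid[0:52,0:28].astype(np.float32)
def cost(d):
    s=proj(P,p0-ey*d/1e3)-a
    w=cv2.remap(im,(xx+u0[0]+s[0]).astype(np.float32),(yy+u0[1]+s[1]).astype(np.float32),cv2.INTER_LINEAR)
    m=tpl<75   # dark jaw and pad pixels and a rim around them
    m=cv2.dilate(m.astype(np.uint8),np.ones((3,3)))>0
    return np.mean(np.abs(w[m].astype(float)-tpl[m]))
g=np.arange(-5,110,.5);c=[cost(x) for x in g];i=int(np.argmin(c))
print('jaw travel mm',round(minimize_scalar(cost,bounds=(g[i]-1,g[i]+1),method='bounded').x,2),'cost',round(min(c),1))
E
python3 jaw.py
python3 -m inch '[{"offset":[-0.4,0,0],"turn":0},{"offset":[-0.4,0,0],"turn":0},{"offset":[0,0,0],"turn":0}]'
python3 -m inch '[{"offset":[-0.4,0,0],"turn":0},{"offset":[-0.2,0,0],"turn":0},{"offset":[0,0,0],"turn":0}]'
```

```text
jaw travel mm -0.0 cost 0.0
t: 10.78
tcp_pos: [0.4547, -0.1235, 0.0438]
tcp_rot: [[-0.092, 0.996, 0.001], [0.996, 0.092, -0.0], [-0.001, 0.001, -1.0]]
wrist_force: [0.5, -0.4, -0.3]
opening: -0.0
gripper_force: 0.0
t: 11.15
tcp_pos: [0.4547, -0.1277, 0.0434]
tcp_rot: [[-0.092, 0.996, -0.001], [0.996, 0.092, 0.003], [0.003, -0.001, -1.0]]
wrist_force: [0.2, 6.8, 3.0]
opening: -0.001
gripper_force: 3.0
```

```bash
python3 -m inch '[{"offset":[-0.4,0,0],"turn":0},{"offset":[-0.4,0,0],"turn":0},{"offset":[0,0,0],"turn":0}]'; python3 jaw.py
python3 -m inch '[{"offset":[-0.4,0,0],"turn":0},{"offset":[-0.4,0,0],"turn":0},{"offset":[0,0,0],"turn":0}]'; python3 jaw.py
python3 -m inch '[{"offset":[-0.4,0,0],"turn":0},{"offset":[-0.4,0,0],"turn":0},{"offset":[0,0,0],"turn":0}]'; python3 jaw.py
```

```text
t: 11.52
tcp_pos: [0.4556, -0.1354, 0.0434]
tcp_rot: [[-0.092, 0.996, -0.001], [0.996, 0.092, 0.004], [0.004, -0.0, -1.0]]
wrist_force: [0.7, 6.9, 2.9]
opening: 0.002
gripper_force: 3.4
jaw travel mm 8.76 cost 3.8
t: 11.95
tcp_pos: [0.4565, -0.1431, 0.0434]
tcp_rot: [[-0.092, 0.996, -0.0], [0.996, 0.092, 0.004], [0.004, 0.0, -1.0]]
wrist_force: [0.7, 8.2, 2.9]
opening: -0.0
gripper_force: 3.9
jaw travel mm 16.37 cost 4.1
t: 12.38
tcp_pos: [0.4567, -0.1458, 0.0434]
tcp_rot: [[-0.088, 0.996, -0.003], [0.996, 0.088, 0.017], [0.017, -0.001, -1.0]]
wrist_force: [3.8, 26.9, 11.7]
opening: -0.002
gripper_force: 13.3
jaw travel mm 18.76 cost 4.3
```

```bash
python3 -m inch '[{"offset":[1.0,0,0],"turn":0},{"offset":[1.0,0,0],"turn":0},{"offset":[0.9,0,0],"turn":0},{"offset":[0,0,0],"turn":0},{"offset":[0,0,0],"turn":0}]'; python3 jaw.py
python3 -m inch '[{"offset":[-0.6,0,0],"turn":0},{"offset":[-0.6,0,0],"turn":0},{"offset":[-0.6,0,0],"turn":0},{"offset":[-0.6,0,0],"turn":0},{"offset":[0,0,0],"turn":0},{"offset":[0,0,0],"turn":0}]'; python3 jaw.py
```

```text
t: 13.05
tcp_pos: [0.4546, -0.1244, 0.0434]
tcp_rot: [[-0.093, 0.996, 0.0], [0.996, 0.093, -0.0], [-0.0, 0.0, -1.0]]
wrist_force: [-0.3, 0.5, 0.1]
opening: -0.002
gripper_force: 0.0
jaw travel mm 15.46 cost 3.1
t: 13.85
tcp_pos: [0.4568, -0.1456, 0.0433]
tcp_rot: [[-0.091, 0.996, -0.0], [0.996, 0.091, 0.006], [0.006, 0.0, -1.0]]
wrist_force: [1.7, 11.9, 4.0]
opening: 0.001
gripper_force: 5.7
jaw travel mm 30.66 cost 4.8
```

```bash
python3 -m inch '[{"offset":[0.9,0,0],"turn":0},{"offset":[0.9,0,0],"turn":0},{"offset":[0.6,0,0],"turn":0},{"offset":[0,0,0],"turn":0},{"offset":[0,0,0],"turn":0}]'; python3 jaw.py
python3 -m inch '[{"offset":[-0.6,0,0],"turn":0},{"offset":[-0.6,0,0],"turn":0},{"offset":[-0.6,0,0],"turn":0},{"offset":[-0.6,0,0],"turn":0},{"offset":[0,0,0],"turn":0},{"offset":[0,0,0],"turn":0}]'; python3 jaw.py
python3 -m inch '[{"offset":[0.9,0,0],"turn":0},{"offset":[0.9,0,0],"turn":0},{"offset":[0.6,0,0],"turn":0},{"offset":[0,0,0],"turn":0},{"offset":[0,0,0],"turn":0}]'; python3 jaw.py
```

```text
t: 14.52
tcp_pos: [0.4546, -0.1242, 0.0435]
tcp_rot: [[-0.093, 0.996, 0.0], [0.996, 0.093, -0.0], [-0.0, 0.0, -1.0]]
wrist_force: [-0.6, 0.5, -0.2]
opening: -0.002
gripper_force: 0.0
jaw travel mm 26.67 cost 4.7
t: 15.32
tcp_pos: [0.4568, -0.1456, 0.0433]
tcp_rot: [[-0.091, 0.996, -0.0], [0.996, 0.091, 0.006], [0.006, 0.0, -1.0]]
wrist_force: [1.8, 12.0, 4.8]
opening: -0.002
gripper_force: 5.5
jaw travel mm 42.74 cost 5.8
t: 16.0
tcp_pos: [0.4546, -0.1242, 0.0434]
tcp_rot: [[-0.093, 0.996, 0.0], [0.996, 0.093, -0.0], [-0.0, 0.0, -1.0]]
wrist_force: [0.8, 0.1, 0.8]
opening: 0.002
gripper_force: 0.0
jaw travel mm 38.28 cost 5.2
```

```bash
python3 -m inch '[{"offset":[-0.6,0,0],"turn":0},{"offset":[-0.6,0,0],"turn":0},{"offset":[-0.6,0,0],"turn":0},{"offset":[-0.6,0,0],"turn":0},{"offset":[0,0,0],"turn":0},{"offset":[0,0,0],"turn":0}]'; python3 jaw.py
python3 -m inch '[{"offset":[0.9,0,0],"turn":0},{"offset":[0.9,0,0],"turn":0},{"offset":[0.6,0,0],"turn":0},{"offset":[0,0,0],"turn":0},{"offset":[0,0,0],"turn":0}]'; python3 jaw.py
python3 - <<'E'
from h import *
a=r.read_camera('top')[165:240,195:310]
cv2.imwrite('pics/c5.png',cv2.convertScaleAbs(cv2.resize(a,None,fx=6,fy=6,interpolation=2),alpha=1.8))
E
```

```text
t: 16.8
tcp_pos: [0.4568, -0.1455, 0.0433]
tcp_rot: [[-0.091, 0.996, -0.0], [0.996, 0.091, 0.006], [0.006, 0.0, -1.0]]
wrist_force: [2.5, 11.1, 4.4]
opening: -0.003
gripper_force: 5.5
jaw travel mm 54.25 cost 6.8
t: 17.48
tcp_pos: [0.4546, -0.1242, 0.0435]
tcp_rot: [[-0.093, 0.996, 0.0], [0.996, 0.093, -0.0], [-0.0, 0.0, -1.0]]
wrist_force: [-0.2, 0.5, -0.3]
opening: -0.002
gripper_force: 0.0
jaw travel mm 50.24 cost 6.2
```

View pics/c5.png

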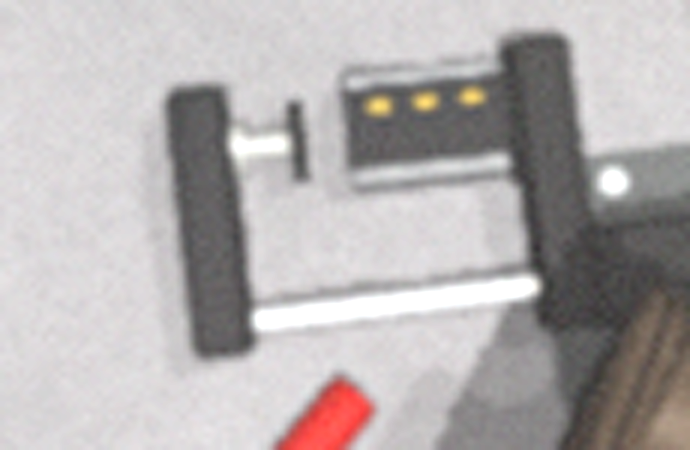

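```bash
python3 -m inch '[{"offset":[-0.6,0,0],"turn":0},{"offset":[-0.6,0,0],"turn":0},{"offset":[-0.3,0,0],"turn":0},{"offset":[0,0,0],"turn":0},{"offset":[0,0,0],"turn":0}]'; python3 jaw.py
python3 -m inch '[{"offset":[-0.3,0,0],"turn":0},{"offset":[0,0,0],"turn":0},{"offset":[0,0,0],"turn":0}]'; python3 jaw.py
python3 -m inch '[{"offset":[-0.3,0,0],"turn":0},{"offset":[0,0,0],"turn":0},{"offset":[0,0,0],"turn":0}]'; python3 jaw.py
```

```text
t: 18.2
tcp_pos: [0.4559, -0.1377, 0.0433]
tcp_rot: [[-0.092, 0.996, -0.0], [0.996, 0.092, 0.004], [0.004, 0.0, -1.0]]
wrist_force: [0.6, 6.8, 2.5]
opening: 0.005
gripper_force: 3.4
jaw travel mm 58.74 cost 6.7
t: 18.62
tcp_pos: [0.4562, -0.1404, 0.0433]
tcp_rot: [[-0.092, 0.996, -0.0], [0.996, 0.092, 0.004], [0.004, 0.0, -1.0]]
wrist_force: [1.1, 8.5, 2.2]
opening: -0.001
gripper_force: 3.9
jaw travel mm 61.23 cost 6.9
t: 19.05
tcp_pos: [0.4565, -0.1433, 0.0433]
tcp_rot: [[-0.091, 0.996, -0.0], [0.996, 0.091, 0.004], [0.004, 0.0, -1.0]]
wrist_force: [1.6, 8.6, 2.4]
opening: 0.001
gripper_force: 4.1
jaw travel mm 63.97 cost 7.4
```

```bash
python3 -m inch '[{"offset":[-0.3,0,0],"turn":0},{"offset":[0,0,0],"turn":0},{"offset":[0,0,0],"turn":0}]'; python3 jaw.py
python3 -m inch '[{"offset":[0.9,0,0],"turn":0},{"offset":[0.9,0,0],"turn":0},{"offset":[0.6,0,0],"turn":0},{"offset":[0,0,0],"turn":0},{"offset":[0,0,0],"turn":0}]'; python3 jaw.py
python3 -m inch '[{"offset":[-0.6,0,0],"turn":0},{"offset":[-0.3,0,0],"turn":0},{"offset":[0,0,0],"turn":0},{"offset":[0,0,0],"turn":0}]'; python3 jaw.py
python3 -m inch '[{"offset":[-0.3,0,0],"turn":0},{"offset":[0,0,0],"turn":0},{"offset":[0,0,0],"turn":0}]'; python3 jaw.py
```

```text
t: 19.48
tcp_pos: [0.4567, -0.1456, 0.0433]
tcp_rot: [[-0.091, 0.996, -0.0], [0.996, 0.091, 0.006], [0.006, 0.0, -1.0]]
wrist_force: [2.8, 10.8, 3.4]
opening: -0.0
gripper_force: 5.4
jaw travel mm 66.44 cost 7.9
t: 20.15
tcp_pos: [0.4546, -0.1242, 0.0435]
tcp_rot: [[-0.093, 0.996, 0.0], [0.996, 0.093, -0.0], [-0.0, 0.0, -1.0]]
wrist_force: [-0.2, -0.3, 0.2]
opening: -0.001
gripper_force: 0.0
jaw travel mm 61.91 cost 6.9
t: 20.7
tcp_pos: [0.4552, -0.132, 0.0433]
tcp_rot: [[-0.092, 0.996, -0.001], [0.996, 0.092, 0.003], [0.003, -0.0, -1.0]]
wrist_force: [1.0, 6.1, 2.9]
opening: -0.0
gripper_force: 3.0
jaw travel mm 64.68 cost 7.6
t: 21.12
tcp_pos: [0.4555, -0.1347, 0.0433]
tcp_rot: [[-0.092, 0.996, -0.0], [0.996, 0.092, 0.004], [0.004, -0.0, -1.0]]
wrist_force: [1.2, 6.7, 2.1]
opening: 0.001
gripper_force: 3.5
jaw travel mm 67.52 cost 8.3
```

```bash
python3 -m inch '[{"offset":[-0.3,0,0],"turn":0},{"offset":[0,0,0],"turn":0},{"offset":[0,0,0],"turn":0}]'; python3 jaw.py
python3 -m inch '[{"offset":[-0.3,0,0],"turn":0},{"offset":[0,0,0],"turn":0},{"offset":[0,0,0],"turn":0}]'; python3 jaw.py
python3 -m inch '[{"offset":[-0.2,0,0],"turn":0},{"offset":[0,0,0],"turn":0},{"offset":[0,0,0],"turn":0}]'; python3 jaw.py
```

```text
t: 21.55
tcp_pos: [0.4558, -0.1372, 0.0433]
tcp_rot: [[-0.091, 0.996, -0.001], [0.996, 0.091, 0.005], [0.005, -0.0, -1.0]]
wrist_force: [1.3, 8.4, 3.2]
opening: -0.005
gripper_force: 4.3
jaw travel mm 69.55 cost 8.7
t: 21.98
tcp_pos: [0.4561, -0.1396, 0.0433]
tcp_rot: [[-0.091, 0.996, -0.001], [0.996, 0.091, 0.006], [0.006, -0.0, -1.0]]
wrist_force: [0.7, 11.6, 3.5]
opening: 0.0
gripper_force: 5.4
jaw travel mm 71.85 cost 9.7
t: 22.4
tcp_pos: [0.4562, -0.1411, 0.0433]
tcp_rot: [[-0.091, 0.996, -0.001], [0.996, 0.091, 0.007], [0.007, -0.0, -1.0]]
wrist_force: [2.1, 13.5, 5.2]
opening: 0.003
gripper_force: 6.3
jaw travel mm 73.57 cost 10.0
```

```bash
python3 -m inch '[{"offset":[-0.2,0,0],"turn":0},{"offset":[-0.2,0,0],"turn":0},{"offset":[0,0,0],"turn":0},{"offset":[0,0,0],"turn":0}]'; python3 jaw.py
python3 - <<'E'
from h import *
a=r.read_camera('top')[165:240,195:310]
cv2.imwrite('pics/c6.png',cv2.convertScaleAbs(cv2.resize(a,None,fx=6,fy=6,interpolation=2),alpha=1.8))
E
```

```text
t: 22.95
tcp_pos: [0.4566, -0.1442, 0.0433]
tcp_rot: [[-0.09, 0.996, -0.001], [0.996, 0.09, 0.009], [0.009, -0.0, -1.0]]
wrist_force: [1.9, 16.3, 6.2]
opening: 0.004
gripper_force: 7.8
jaw travel mm 76.64 cost 10.0
```

View pics/c6.png

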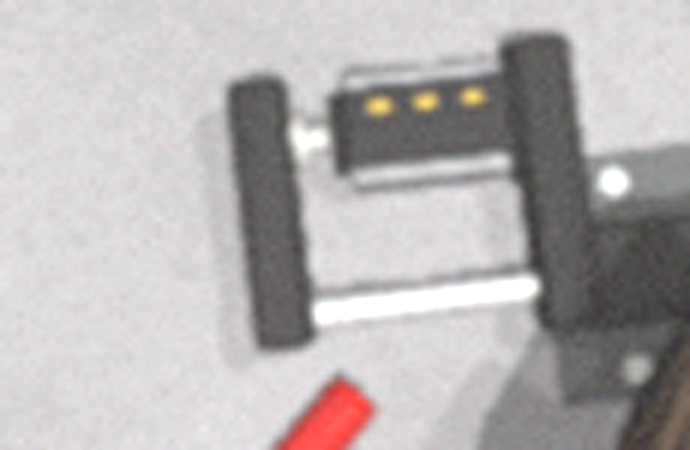

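The pad is on the pack: the push is about 8 N over the free-draw force, so the plunger is in roughly 8.5 mm. The pack's gold marks have not moved: (380,105), (426,101) and (472,96) in both crops. The arm is holding the trigger, so I'm handing in.

```bash
python3 -m inch '[{"offset":[0,0,0],"turn":0},{"offset":[0,0,0],"turn":0}]'; python3 -c "
from station import r
print(r.sign_off())"
```

```text
t: 23.3
tcp_pos: [0.4566, -0.1442, 0.0433]
tcp_rot: [[-0.09, 0.996, -0.001], [0.996, 0.09, 0.009], [0.009, -0.0, -1.0]]
wrist_force: [2.3, 15.6, 6.6]
opening: -0.005
gripper_force: 7.8
the job is handed in; nothing more can be done
None
```

The job is handed in, with no verdict returned: the pack stands square against the fixed jaw, the pad's plunger is pressed in an estimated 8.5 mm (from the push force), and the arm still holds the trigger at about 16 N, at 23.3 s.

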